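# Swing the retaining bar shut on the vial rack

## Task

Shut the vial rack with its loose retaining bar: lay the bar on the worktop with its forked end fully home on the upright post and its plain end still swung out towards you by a good 30 degrees, then swing it round the post, pressing gently, until its plain end is past the spring catch and firm against the sprung stop, and the catch has sprung out in front of it. Keep the fork on the post while swinging, press the bar with no more than about 20 newtons, leave the vials standing and the other things alone, and let go of the bar.

Things in the scene. Friction and masses are not known exactly. Their poses are not given: they have to be found in the camera images.
- bar_center (a point): Centre, half-way up (12 mm over its underside), of the loose plain dark-grey steel retaining bar: 210 mm long (y), 30 mm wide (x), 24 mm high (z), 0.3 to 0.5 kg. Axes are the bar's own: +y points to the forked end, -y to the plain end. It starts flat on the worktop.
- bar_fork (a point): On the bar, 100 mm from bar_center along the bar's +y, same height: the point that lies on the post's axis when the fork is fully home. The fork's slot is 18 mm wide, open towards +y; its two prongs are 6 mm wide and reach 10 mm past this point; its floor is 7 mm short of it.
- bar_tip (a point): On the bar, middle of the plain end face, 100 mm from bar_center along the bar's -y.
- vial_rack: The fixed rack; origin at the foot of its upright steel post, on the worktop, z up; its -x side faces the robot. The shut bar lies on the worktop along -y from the post, with its plain end within 16 mm of the line x = 0, as the stop is set. The aluminium deck with the vials (lip 14 mm, back wall 45 mm high) fills x 69 to 132 mm, y -10 to -160 mm.
- stop_mid (a point): Fixed point of the rack, at x +11, y -189, z 12 mm in its frame: front of the stop's round upright nose (12 mm across, facing -x) when set at its middle. The stop is clamped up to 15 mm to either side in x, differently in each run and told nowhere: feel or look for it. The nose is a stiff spring buffer: the bar must press it in 2 to 4 mm (6 to 10 N) to catch, 7 mm is its hard end.
- catch_mid (a point): Fixed point of the rack, at x -21, y -206 mm, z 12 mm in its frame: by the inner face of the dark housing of the spring catch when the stop is set at its middle. The housing (31 mm high, y -206 to -244 mm, x -44 to +33 mm) is carried by the stop and shifts in x with it.
- post (a point): On the axis of the rack's upright post (14 mm across, 45 mm tall), 12 mm over the worktop; axes as the rack's.
- home_tip (a point): Fixed point of the rack, 200 mm from the post along the rack's -y, 12 mm over the worktop: where bar_tip lies when the bar is shut and the stop is set at its middle. Axes as the rack's (+x away from the robot).
- catch (a joint): Travel (m) of the steel spring catch: 0 sprung out, up to 0.012 pressed back along the rack's -y. Its nose stands 7 mm into the plain end's path, with a 20-degree ramp towards -x. The swinging bar presses it back over the last 55 mm or so; once the stop's buffer is pressed in (10 to 15 N in all, pushing near the plain end) it snaps out in front of the bar and holds it.
- vial_1: Loose vial, 22 mm across, 46 mm tall, standing on the rack's deck; origin under its centre.
- vial_2: Loose vial, 22 mm across, 46 mm tall, standing on the rack's deck; origin under its centre.
- vial_3: Loose larger vial, 28 mm across, 57 mm tall, standing on the rack's deck; origin under its centre.
- lead_pig: Bystander: round grey lead pot with a knob, 46 mm across, 84 mm tall; origin under its centre.
- dosimeter: Bystander: small flat finger dosimeter, 52 x 36 x 9 mm; origin under its centre.
- dish: Bystander: empty white kidney dish, 114 x 217 x 36 mm; origin under its centre.
- dropper: Bystander: amber dropper bottle, 33 mm across, 102 mm tall; origin under its centre.
Mind the look-alikes: they are no part of the job. Leave any orange or red look-alike of the vial_3 alone.

How it is judged:
On the way, in this order (a step that is already met when the one before it is completed fails the run):
1. The fork is on the post with the bar flat on the worktop and its plain end still 80 mm or more (24 degrees) out from the middle shut position, on the robot's side (horizontal distance between bar_fork and post below 0.005 m and height (world z) of bar_center below 0.018 m and x of bar_tip in the frame of home_tip below -0.08 m), for 0.1 s.
2. With the fork still on the post, the plain end of the swinging bar presses the catch back (value of joint catch above 0.002 m and horizontal distance between bar_fork and post below 0.006 m and contact force between bar and vial_rack above 0.5 N and height (world z) of bar_center below 0.018 m), for 0.04 s.
At the end, for the whole second after the job is handed in: The bar lies flat on the worktop at rest, fork on the post within 5 mm, plain end within 20 mm of the middle shut position (that is, against the stop wherever it is set), the catch sprung out in front of it to within 1 mm, and the vials upright (x of bar_tip in the frame of home_tip between -0.02 and 0.02 m and value of joint catch below 0.001 m and horizontal distance between bar_fork and post below 0.005 m and height (world z) of bar_center below 0.015 m and angle between bar_center's own z axis and vertical below 0.05 rad and angle between each of vial_1, vial_2, vial_3's own z axis and vertical below 0.2 rad); the robot touches nothing.
It fails at once if The bar is pressed against the rack, its post, stop or catch with more than 25 N (contact force between bar and vial_rack above 25 N).
It fails at once if A vial is shifted more than 15 mm (distance of any of vial_1, vial_2, vial_3 from where it was at the start of the episode above 0.015 m).
It fails at once if A bystander is moved more than 30 mm (distance of any of lead_pig, dosimeter, dish, dropper from where it was at the start of the episode above 0.03 m).
It also fails if it takes over 58 s, if anything falls off the work surface, if the arm or the gripper's body presses on something with over 40 N, if the wrist force passes 120 N, or if a joint passes its speed limit or range.

## Robot

A 7-joint arm with a two-finger parallel gripper is mounted at the origin on a cart in front of the work surface, level with it; the furniture and walls round the work are solid. World frame = base frame: x ahead of the robot, y to its left, z up, the work surface at z = 0. Lengths are in m, angles in rad, forces in N, time in s.
With the tool pointing down it reaches from about 0.4 to 0.9 m from the base axis. Payload 5.5 kg.
Tool frame: the origin (TCP) lies between the finger pads; the fingertips stand 22 mm ahead of it and the grasp point (between the pads) lies 3 mm ahead of it; z points along the fingers, y is the direction in which the jaws open and shut (so a half turn about z gives the same grasp; the last joint's range is limited). The gripper opens to 92 mm and grips with 3 to 60 N. Pads are 19 mm wide; open, the fingers measure 130 mm over their backs; the gripper's body (75 mm by 190 mm) begins 47 mm behind the grasp point.
Start: joints at [1.501, 0.501, -0.427, 1.55, 0.221, 1.138, -0.21], TCP at [0.212, -0.614, 0.249] pointing down, gripper open.
Joint ranges: [-2.88, 2.88], [-0.31, 2.03], [-1.54, 1.56], [0.2, 2.42], [-1.41, 4.55], [0.19, 2.02], [-2.57, 2.57]. Speed limits (rad/s): [2.57, 2.57, 3.14, 3.14, 3.14, 3.14, 3.14].

## Interface

Orientations are given as [roll, pitch, yaw] about the fixed x, y, z axes, in that order (R = Rz(yaw) Ry(pitch) Rx(roll)).
In Python, from bench import bot gives the robot as it stands.
- The arm moves only by the tool jog_arm, never from a script. Its argument "deltas" is text: rows parted by semicolons, each of 7 numbers parted by spaces: the shift along the tool's x, y, z each as a share of 300 mm, from -1 to 1, then the turn, a rotation vector about the tool's x, y, z each as a share of 90 degrees, from -1 to 1, then the opening, from 0 (shut) to 1 (fully open). In form: x y z rx ry rz grip; .... A call has 1 to 20 rows; each row is the pose to reach, as a shift and turn from the pose measured when the call began, along the tool's axes at that moment; what a row does not reach only later rows make up. A row lasts 1/10 s, in which the tool goes at most 50 mm and 8.59 degrees, less where a joint would pass 70% of its speed; a pose out of reach is approached as far as the arm can. A call with a number of a shift or a turn outside -1 to 1 is refused whole. A call with a gripper value outside its range is refused whole. The fingers move at their own pace and stop on an object; "force" is the grip in N (left out, the last holds). Time passes only in rows, so rows that repeat a pose let the fingers close. It gives the time, the measured TCP pose, the force and the opening at its end, in the units of the state.
- bot.read_state(): the state, without advancing time (a new reading comes with each control period).
- bot.grab_frame(name): name is "scene" or "top" or "wrist"; returns a dict with "pixels" (420x560x3 uint8, blue, green, red), "camera_matrix" (3x3 intrinsics, pixels), "T" (4x4, takes a point from camera to world coordinates); the wrist camera has in their place "hand_eye" (4x4, takes a point from camera to tool coordinates, whose origin is the TCP and whose axes are the flange's). Camera axes: x right, y down, z forward; pixel columns grow to the right and rows downward; lengths in m; the calibration is good to about 2 mm. A picture is of the moment at which its call begins: read the wrist's pose just before it. There is no depth.
- bot.hand_in(): hands the job in, once; it reports no verdict.
The state is a dict: "time_s": time; "joints": joint angles; "qd": joint speeds; "tau": joint torques, N m; "eef_pos": TCP position; "tcp_rot": TCP orientation; "ft_force": force on the tool from outside, world axes, zero at the start; "wrist_torque": the same for the moment, N m; "width": finger opening in m.
Only numpy, scipy, OpenCV 4.12 (cv2) and the standard library are available. Lean on these libraries where they do the work, as an engineer would, in place of code of your own. Each camera call takes 0.05 s, during which the arm holds its last target. There are 200 camera calls.

## Working session

There is one attempt and no reset: what is moved stays moved. The work goes in short steps, Python scripts to look and compute and a tool call to move; the robot and the scene stay as the last step left them, time stands still between calls to the robot, and variables do not carry over. Pictures are saved under pics/ and viewed, about 8 in all and at most 12, crops included, and the job is handed in when it is done.

Besides the shell and the picture viewer there is one more tool, called as name(argument=value, ...) on one line, values as JSON. jog_arm: Moves the arm, as the interface text tells. Its arguments: {"type":"object","properties":{"deltas":{"type":"string"},"force":{"type":"number"}},"required":["deltas"]}

```bash
ls; mkdir -p pics
cat > h.py <<'E'
from bench import bot
import numpy as np, cv2
from scipy.spatial.transform import Rotation as R
def ray(f,uv,z,T=None):
    T=f["T"] if T is None else T
    K=np.array(f["camera_matrix"]);T=np.array(T)
    d=T[:3,:3]@np.linalg.solve(K,[uv[0],uv[1],1.]);o=T[:3,3]
    return o+d*(z-o[2])/d[2]
def proj(f,p,T=None):
    T=np.array(f["T"] if T is None else T)
    c=np.linalg.inv(T)@np.append(p,1);q=np.array(f["camera_matrix"])@c[:3];return q[:2]/q[2]
def wT(f,s):
    M=np.eye(4);M[:3,:3]=R.from_euler('xyz',s["tcp_rot"]).as_matrix();M[:3,3]=s["eef_pos"];return M@np.array(f["hand_eye"])
def warp(f,x0,x1,y0,y1,z,sc=1000,T=None):
    # top-down rectified: row down = -x, col right = -y
    c=[(x1,y1),(x1,y0),(x0,y0),(x0,y1)]
    src=np.float32([proj(f,(a,b,z),T) for a,b in c]);W=int((y1-y0)*sc);H=int((x1-x0)*sc)
    return cv2.warpPerspective(f["pixels"],cv2.getPerspectiveTransform(src,np.float32([(0,0),(W,0),(W,H),(0,H)])),(W,H))
E
python3 - <<'E'
from h import *
a=bot.grab_frame("scene");b=bot.grab_frame("top")
for n,f in (("scene",a),("top",b)):
    cv2.imwrite(f"pics/{n}.png",f["pixels"]);print(n,np.round(f["T"],3).tolist(),np.round(f["camera_matrix"],1).tolist())
print(bot.read_state())
E
```

```text
pics
scene [[0.55, -0.403, 0.732, -0.135], [-0.835, -0.291, 0.467, -0.382], [0.025, -0.868, -0.497, 0.507], [0.0, 0.0, 0.0, 1.0]] [[396.1, 0.0, 281.0], [0.0, 396.1, 215.5], [0.0, 0.0, 1.0]]
top [[0.014, -0.992, 0.125, 0.39], [-1.0, -0.015, -0.007, 0.072], [0.009, -0.125, -0.992, 1.33], [0.0, 0.0, 0.0, 1.0]] [[421.1, 0.0, 278.2], [0.0, 421.1, 211.8], [0.0, 0.0, 1.0]]
{'time_s': 0.1, 'joints': array([ 1.50120208,  0.50176623, -0.42678305,  1.5513531 ,  0.22077939,
        1.13832112, -0.21027255]), 'qd': array([ 1.01943340e-03, -3.09718910e-03, -5.80496488e-05, -3.12678929e-03,
        8.72535556e-04, -7.49258781e-04, -2.66584743e-05]), 'tau': array([-1.06581862e-02, -5.67876256e+01, -5.83805323e+00, -2.79914171e+01,
       -6.89812680e-02,  2.41223420e-02,  5.58446959e-05]), 'eef_pos': array([ 0.21209951, -0.61377813,  0.24776909]), 'tcp_rot': array([-3.13979304e+00, -6.60197381e-05,  3.32841396e-01]), 'ft_force': array([ 0.7930961 ,  0.85739136, -0.04679144]), 'wrist_torque': array([-0.03023882, -0.03518026, -0.01367896]), 'width': 0.09217478297415793}
```

View pics/scene.png

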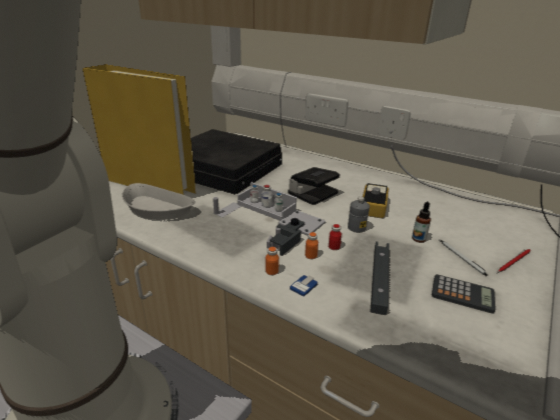

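View pics/top.png

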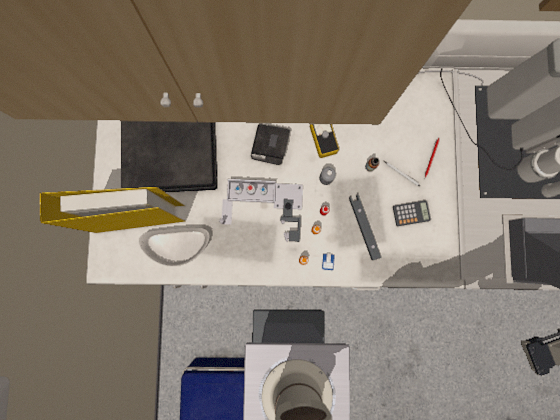

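The scene view shows the bar at about (380,277), or (365,226) in the top view. The rack sits at top (255,190), its post near (225,212) and the catch near (290,220). The orange and red vials at top (325,209), (316,228) and (304,258) are look-alikes. Next I'll take an enlarged, rectified crop.

Run:
```python
from h import *
b=bot.grab_frame("top")
for p in [(225,212),(353,197),(377,258),(290,220),(304,258),(316,228)]: print(p,ray(b,p,0.02).round(3))
w=warp(b,0.28,0.62,-0.30,0.30,0.0,1300)
for i in range(0,7):
    cv2.putText(w,f"{0.3-0.1*i:.1f}",(int(i*130),10),0,.35,(255,0,0)); cv2.line(w,(i*130,0),(i*130,5),(255,0,0))
for x in (.3,.4,.5,.6): cv2.putText(w,f"{x}",(0,int((.62-x)*1300)),0,.35,(255,0,0))
cv2.imwrite("pics/w1.png",w)
```

```text
(225, 212) [0.552 0.229 0.02 ]
(353, 197) [ 0.606 -0.173  0.02 ]
(377, 258) [ 0.415 -0.246  0.02 ]
(290, 220) [0.53  0.025 0.02 ]
(304, 258) [ 0.412 -0.02   0.02 ]
(316, 228) [ 0.506 -0.057  0.02 ]
```

View pics/w1.png

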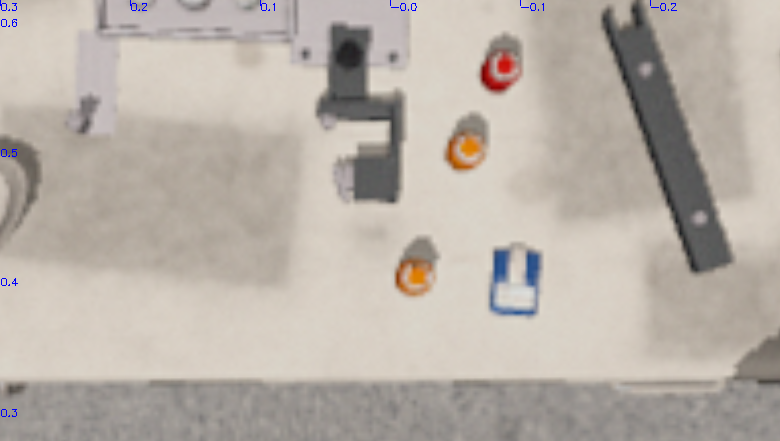

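```bash
cat >> h.py <<'E'
def go(x,y,z,yaw):
    s=bot.read_state();A=R.from_euler('xyz',s["tcp_rot"]);B=R.from_euler('xyz',[np.pi,0,yaw])
    d=A.inv().apply(np.array([x,y,z])-s["eef_pos"])/.3;r=(A.inv()*B).as_rotvec()/(np.pi/2)
    print("t",s["time_s"],"F",np.round(s["ft_force"],1),"pos",np.round(s["eef_pos"],4),"rot",np.round(s["tcp_rot"],3),"w",round(s["width"],4))
    print("GO",np.round(d,4),np.round(r,4),"rows>=",np.ceil(max(np.linalg.norm(d)*6,np.linalg.norm(r)*90/8.59)))
E
python3 - <<'E'
from h import *
f=bot.grab_frame("wrist");print(np.round(f["hand_eye"],3).tolist(),f["camera_matrix"][0,0])
go(0.5,-0.21,0.25,0.35)
E
```

```text
[[0.001, -0.964, -0.267, 0.071], [1.0, 0.001, -0.001, -0.001], [0.002, -0.267, 0.964, -0.135], [0.0, 0.0, 0.0, 1.0]] 361.8979639212412
t 0.2 F [0.8 0.7 0.8] pos [ 0.2122 -0.614   0.2481] rot [-3.14  -0.     0.333] w 0.0919
GO [ 1.3466 -0.9593 -0.0051] [-0.0007 -0.0001 -0.0109] rows>= 10.0
```

jog_arm(deltas="0.67 -0.48 0 0 0 0 1;0.67 -0.48 0 0 0 0 1;0.67 -0.48 0 0 0 0 1;0.67 -0.48 0 0 0 0 1;0.67 -0.48 0 0 0 0 1;0.67 -0.48 0 0 0 0 1")

```text
time_s: 0.8
eef_pos: [0.3606, -0.405, 0.2488]
tcp_rot: [-3.139, -0.003, 0.344]
ft_force: [1.6, -0.7, 0.0]
width: 0.0915
```

jog_arm(deltas="0.67 -0.48 0 0 0 0 1;0.67 -0.48 0 0 0 0 1;0.67 -0.48 0 0 0 0 1;0.67 -0.48 0 0 0 0 1;0.67 -0.48 0 0 0 0 1;0.67 -0.48 0 0 0 0 1;0.67 -0.48 0 0 0 0 1")

```text
time_s: 1.5
eef_pos: [0.5021, -0.1997, 0.2498]
tcp_rot: [-3.139, -0.004, 0.349]
ft_force: [-0.3, -0.6, -0.3]
width: 0.0919
```

Run:
```python
from h import *
s=bot.read_state();f=bot.grab_frame("wrist");T=wT(f,s)
np.savez("f1.npz",T=T,K=f["camera_matrix"],p=f["pixels"])
# wide view for bar, rectified at bar-top height
w=warp(f,0.38,0.64,-0.34,-0.08,0.024,2200,T);cv2.imwrite("pics/w2.png",w);print(w.shape)
go(0.5,-0.21,0.25,0.35)
```

```text
(572, 572, 3)
t 1.55 F [-0.8 -0.9  0.3] pos [ 0.5009 -0.2019  0.2496] rot [-3.139e+00 -2.000e-03  3.460e-01] w 0.0918
GO [-0.0121  0.0244 -0.0015] [-0.0016 -0.0015 -0.0028] rows>= 1.0
```

View pics/w2.png

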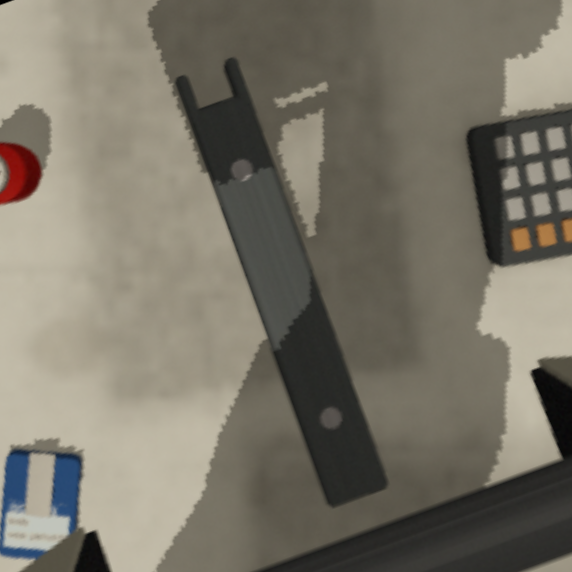

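The wrist crop shows the loose dark bar with its fork at pixel (208,69), its plain end at (359,496) and its holes at (242,170) and (330,417). It is the only forked bar. That puts bar_center at about (0.507,-0.2105) and its direction at about 0.342 rad.

Run:
```python
from h import *
go(0.507,-0.2105,0.025,0.342)
```

```text
t 1.55 F [-0.8 -0.9  0.3] pos [ 0.5009 -0.2019  0.2496] rot [-3.139e+00 -2.000e-03  3.460e-01] w 0.0918
GO [0.0075 0.0358 0.7485] [-0.0016 -0.0015  0.0023] rows>= 5.0
```

jog_arm(deltas="0.008 0.036 0.2 -0.0015 -0.0015 0.002 0.7;0.008 0.036 0.35 -0.0015 -0.0015 0.002 0.7;0.008 0.036 0.5 -0.0015 -0.0015 0.002 0.7;0.008 0.036 0.62 -0.0015 -0.0015 0.002 0.7;0.008 0.036 0.7 -0.0015 -0.0015 0.002 0.7;0.008 0.036 0.745 -0.0015 -0.0015 0.002 0.7;0.008 0.036 0.745 -0.0015 -0.0015 0.002 0.7;0.008 0.036 0.745 -0.0015 -0.0015 0.002 0.7")

```text
time_s: 2.35
eef_pos: [0.5074, -0.2118, 0.0268]
tcp_rot: [3.141, -0.001, 0.341]
ft_force: [0.9, -0.5, -0.9]
width: 0.0641
```

jog_arm(deltas="0 0 0 0 0 0 0.2;0 0 0 0 0 0 0.2;0 0 0 0 0 0 0.2;0 0 0 0 0 0 0.2;0 0 0 0 0 0 0.2;0 0 0 0 0 0 0.2;0 0 0 0 0 0 0.2;0 0 0 0 0 0 0.2", force=35)

```text
time_s: 3.15
eef_pos: [0.5075, -0.2116, 0.0271]
tcp_rot: [3.141, -0.001, 0.341]
ft_force: [-2.0, 1.0, 6.0]
width: 0.03
```

Run:
```python
from h import *
go(0.42,0.06,0.17,0.342)
```

```text
t 3.15 F [-2.  1.  6.] pos [ 0.5075 -0.2116  0.0271] rot [ 3.141e+00 -1.000e-03  3.410e-01] w 0.03
GO [ 0.0283 -0.9502 -0.477 ] [ 0.0005 -0.0003 -0.0005] rows>= 7.0
```

jog_arm(deltas="0 0 -0.15 0 0 0 0.2;0 0 -0.3 0 0 0 0.2;0 0 -0.45 0 0 0 0.2;0 -0.1 -0.58 0 0 0 0.2;0 -0.25 -0.6 0 0 0 0.2;0.01 -0.4 -0.6 0 0 0 0.2;0.02 -0.55 -0.6 0 0 0 0.2;0.03 -0.7 -0.6 0 0 0 0.2;0.03 -0.82 -0.6 0 0 0 0.2;0.03 -0.9 -0.6 0 0 0 0.2;0.03 -0.95 -0.6 0 0 0 0.2;0.03 -0.95 -0.6 0 0 0 0.2;0.03 -0.95 -0.6 0 0 0 0.2")

```text
time_s: 4.45
eef_pos: [0.4202, 0.0596, 0.2065]
tcp_rot: [3.14, 0.0, 0.342]
ft_force: [0.2, 0.0, -3.1]
width: 0.0299
```

Run:
```python
from h import *
s=bot.read_state();f=bot.grab_frame("wrist");T=wT(f,s)
np.savez("f2.npz",T=T,K=f["camera_matrix"],p=f["pixels"])
w=cv2.resize(f["pixels"],(784,588),interpolation=cv2.INTER_CUBIC);cv2.imwrite("pics/w3.png",w)
go(0.42,0.06,0.2,0.342)
```

```text
t 4.5 F [ 0.4 -0.7 -3.9] pos [0.4205 0.0591 0.2066] rot [3.141 0.    0.34 ] w 0.0294
GO [-0.0005 -0.0033  0.0219] [ 0.0007  0.0001 -0.0011] rows>= 1.0
```

View pics/w3.png

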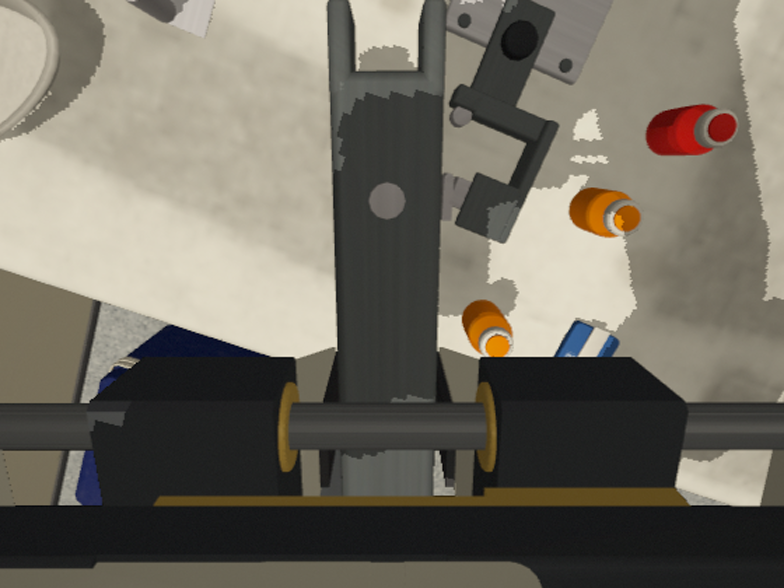

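The wrist picture shows the held bar centred, with its fork at (387,40). The catch and stop assembly is at (500,130)–(490,210), and the post is cut off at the top edge near (160,5). I'll turn the bar to the insertion yaw and look at the post beside it.

Run:
```python
from h import *
go(0.43,0.20,0.17,0.9)
```

```text
t 4.5 F [ 0.4 -0.7 -3.9] pos [0.4205 0.0591 0.2066] rot [3.141 0.    0.34 ] w 0.0294
GO [ 0.1867 -0.4322  0.1214] [ 6.000e-04  3.000e-04 -3.563e-01] rows>= 4.0
```

jog_arm(deltas="0.05 -0.1 0.03 0 0 -0.09 0.2;0.1 -0.2 0.06 0 0 -0.18 0.2;0.15 -0.32 0.1 0 0 -0.27 0.2;0.187 -0.41 0.12 0 0 -0.34 0.2;0.187 -0.432 0.121 0.0006 0 -0.356 0.2;0.187 -0.432 0.121 0.0006 0 -0.356 0.2;0.187 -0.432 0.121 0.0006 0 -0.356 0.2;0.187 -0.432 0.121 0.0006 0 -0.356 0.2")

```text
time_s: 5.3
eef_pos: [0.4307, 0.1979, 0.1701]
tcp_rot: [3.141, 0.001, 0.896]
ft_force: [-0.3, -1.0, -3.6]
width: 0.0299
```

Run:
```python
from h import *
s=bot.read_state();f=bot.grab_frame("wrist");T=wT(f,s)
np.savez("f3.npz",T=T,K=f["camera_matrix"],p=f["pixels"])
a=cv2.resize(f["pixels"][:280],None,fx=1.4,fy=1.4,interpolation=cv2.INTER_CUBIC)
g=np.load("f2.npz");b=cv2.resize(g["p"][:190,290:480],None,fx=3,fy=3)[:,:784]
cv2.imwrite("pics/w4.png",a);cv2.imwrite("pics/w5.png",b);print(a.shape,b.shape)
go(0.43,0.20,0.17,0.9)
```

```text
(392, 784, 3) (570, 570, 3)
t 5.35 F [ 1.   0.4 -2.6] pos [0.4307 0.1981 0.1702] rot [3.141e+00 1.000e-03 8.960e-01] w 0.0299
GO [ 0.0033 -0.0058  0.0007] [ 0.0007  0.0007 -0.0025] rows>= 1.0
```

View pics/w4.png

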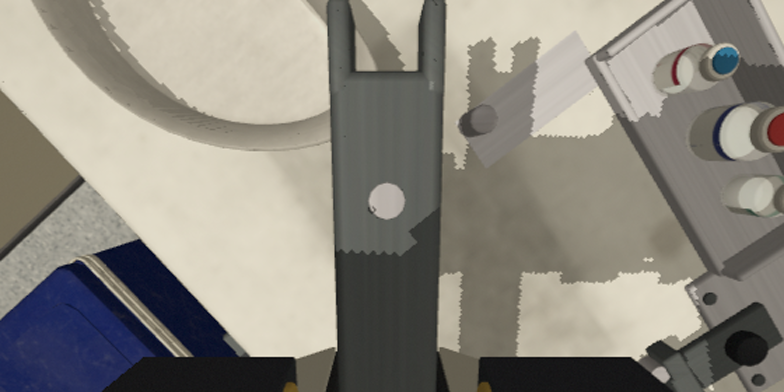

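The rectified crop shows the post on its foot plate at about (478,121), the held fork at (387,40) and the deck and vials on the right. I'll enlarge the post and the stop together.

Run:
```python
import numpy as np,cv2
f=np.load("f3.npz")["p"][55:125,305:405]; g=np.load("f2.npz")["p"][50:180,310:410]
a=cv2.resize(f,None,fx=4,fy=4,interpolation=cv2.INTER_CUBIC);b=cv2.resize(g,None,fx=4,fy=4,interpolation=cv2.INTER_CUBIC)
o=np.zeros((520,800,3),np.uint8);o[:280,:400]=a;o[:,400:]=b;cv2.imwrite("pics/w6.png",o)
```

```text
(no output)
```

View pics/w6.png

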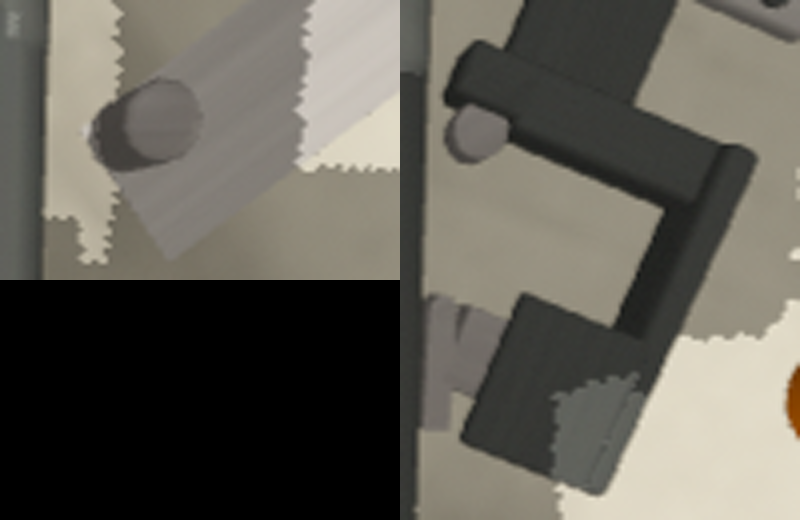

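The enlarged crop shows the post's top disc at crop (163,122), the catch housing's inner edge from (522,295) to (462,438), and the stop nose at (478,135).

Run:
```python
from h import *
L=lambda n:(lambda g:({"camera_matrix":g["K"]},g["T"],g["p"]))(np.load(n))
f,T,p=L("f3.npz")
P=ray(f,(345.75,85.5),.045,T);print("post top",P, "foot",ray(f,(336.5,89.2),.002,T))
print("foot proj of top",proj(f,[P[0],P[1],0.002],T))
f2,T2,_=L("f2.npz")
a=ray(f2,(340.5,123.75),.031,T2);b=ray(f2,(325.5,159.5),.031,T2);print("housing edge",a,b,"yaw",np.arctan2(*(a-b)[1::-1]))
print("nose",[ray(f2,(329.5,83),z,T2).round(4) for z in (.02,.026,.032)])
# bar check in held image: fork centre (slot) px 387/1.4
print("held fork px expected yaw; slot floor",ray(f,(386.5/1.4,73/1.4),.17+.0-.003+.005,T))
s=bot.read_state();print(s["eef_pos"],s["tcp_rot"])
```

```text
post top [0.52239966 0.2385062  0.045     ] foot [0.52290277 0.23820813 0.002     ]
foot proj of top [335.7664473   89.30803437]
housing edge [0.49602259 0.03049513 0.031     ] [0.46416321 0.03127532 0.031     ] yaw -0.024483580768116117
nose [array([0.524 , 0.0499, 0.02  ]), array([0.5233, 0.0506, 0.026 ]), array([0.5226, 0.0512, 0.032 ])]
held fork px expected yaw; slot floor [0.48692524 0.26979432 0.172     ]
[0.4307345  0.19812835 0.17020495] [3.14051051e+00 1.08109336e-03 8.96038423e-01]
```

Run:
```python
from h import *
go(0.4418,0.1366,0.17,0.9); go(0.4418,0.1366,0.029,0.9)
```

```text
t 5.35 F [ 1.   0.4 -2.6] pos [0.4307 0.1981 0.1702] rot [3.141e+00 1.000e-03 8.960e-01] w 0.0299
GO [-0.1371  0.1569  0.001 ] [ 0.0007  0.0007 -0.0025] rows>= 2.0
t 5.35 F [ 1.   0.4 -2.6] pos [0.4307 0.1981 0.1702] rot [3.141e+00 1.000e-03 8.960e-01] w 0.0299
GO [-0.1366  0.1564  0.471 ] [ 0.0007  0.0007 -0.0025] rows>= 4.0
```

jog_arm(deltas="-0.137 0.157 0 0.0007 0.0007 -0.0025 0.2;-0.137 0.157 0 0.0007 0.0007 -0.0025 0.2;-0.137 0.157 0 0.0007 0.0007 -0.0025 0.2;-0.137 0.157 0.1 0.0007 0.0007 -0.0025 0.2;-0.137 0.157 0.2 0.0007 0.0007 -0.0025 0.2;-0.137 0.157 0.3 0.0007 0.0007 -0.0025 0.2;-0.137 0.157 0.38 0.0007 0.0007 -0.0025 0.2;-0.137 0.157 0.43 0.0007 0.0007 -0.0025 0.2;-0.137 0.157 0.455 0.0007 0.0007 -0.0025 0.2;-0.137 0.157 0.465 0.0007 0.0007 -0.0025 0.2;-0.137 0.157 0.465 0.0007 0.0007 -0.0025 0.2;-0.137 0.157 0.465 0.0007 0.0007 -0.0025 0.2")

```text
time_s: 6.55
eef_pos: [0.4426, 0.1367, 0.0316]
tcp_rot: [3.141, -0.001, 0.9]
ft_force: [0.5, -0.1, -3.3]
width: 0.0296
```

Run:
```python
from h import *
s=bot.read_state();y=s["tcp_rot"][2];d=np.array([np.cos(y),np.sin(y)]);r=np.array([.5226,.2384])-s["eef_pos"][:2]
print("post along",r@d,"left",r@[-d[1],d[0]])
go(0.4604,0.1601,0.0285,0.9)
b=bot.grab_frame("top");cv2.imwrite("pics/w7.png",warp(b,0.38,0.6,0.0,0.3,0.03,2600))
```

```text
post along 0.12940730268135142 left 0.0005992282111148972
t 6.55 F [ 0.5 -0.1 -3.3] pos [0.4426 0.1367 0.0316] rot [ 3.141e+00 -1.000e-03  9.000e-01] w 0.0296
GO [ 0.098  -0.0021  0.0105] [ 0.0006 -0.0008 -0.0002] rows>= 1.0
```

View pics/w7.png

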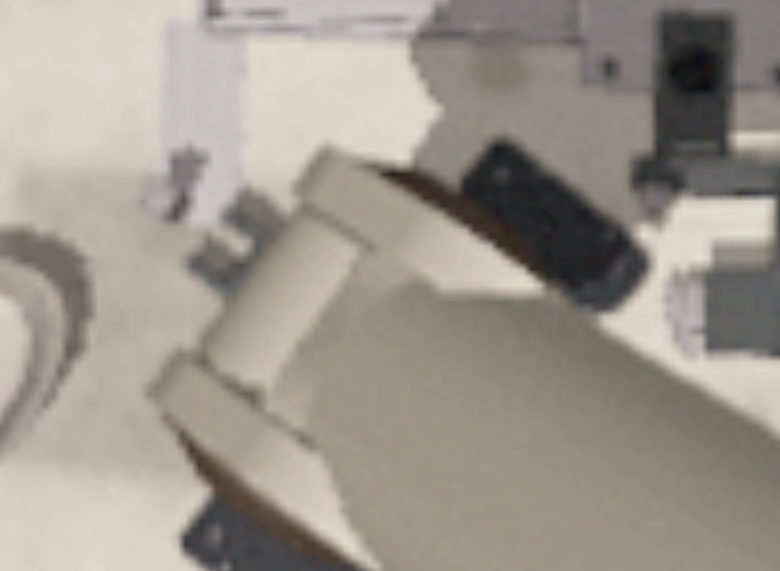

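The top crop shows the fork prongs at (252,210) and (205,255), pointing up-left at the post at about (165,200). They look aligned, so I'll slide in slowly.

jog_arm(deltas="0.015 -0.002 0.008 0 0 0 0.2;0.03 -0.002 0.01 0 0 0 0.2;0.045 -0.002 0.01 0 0 0 0.2;0.06 -0.002 0.01 0 0 0 0.2;0.07 -0.002 0.01 0 0 0 0.2;0.08 -0.002 0.01 0 0 0 0.2;0.087 -0.002 0.01 0 0 0 0.2;0.092 -0.002 0.01 0 0 0 0.2;0.092 -0.002 0.01 0 0 0 0.2")

```text
time_s: 7.5
eef_pos: [0.4594, 0.1588, 0.0286]
tcp_rot: [3.141, -0.001, 0.9]
ft_force: [0.5, -0.4, -3.2]
width: 0.0302
```

Run:
```python
from h import *
go(0.4604,0.1601,0.0275,0.9)
```

```text
t 7.5 F [ 0.5 -0.4 -3.2] pos [0.4594 0.1588 0.0286] rot [ 3.141e+00 -1.000e-03  9.000e-01] w 0.0302
GO [ 0.0056 -0.0001  0.0038] [ 0.0006 -0.0009 -0.0001] rows>= 1.0
```

jog_arm(deltas="0.003 0 0.003 0 0 0 0.2;0.006 0 0.005 0 0 0 0.2;0.006 0 0.005 0 0 0 0.2")

```text
time_s: 7.8
eef_pos: [0.4605, 0.1601, 0.0271]
tcp_rot: [3.141, -0.001, 0.9]
ft_force: [-0.9, -0.6, -2.7]
width: 0.0294
```

jog_arm(deltas="0.003 0 0 0 0 0 0.2;0.006 0 0 0 0 0 0.2;0.006 0 0 0 0 0 0.2")

```text
time_s: 8.1
eef_pos: [0.4607, 0.1604, 0.0271]
tcp_rot: [3.14, 0.002, 0.899]
ft_force: [-4.1, -3.6, 4.4]
width: 0.0298
```

The fork met the post: about 5 N along the bar, exactly where it was predicted. Next I release.

jog_arm(deltas="-0.002 0 0 0 0 0 0.36;-0.002 0 0 0 0 0 0.45;-0.002 0 0 0 0 0 0.55;-0.002 0 0 0 0 0 0.55;-0.002 0 -0.05 0 0 0 0.55;-0.002 0 -0.15 0 0 0 0.55;-0.002 0 -0.25 0 0 0 0.55;-0.002 0 -0.4 0 0 0 0.5;-0.002 0 -0.4 0 0 0 0")

```text
time_s: 9.0
eef_pos: [0.4637, 0.1623, 0.1529]
tcp_rot: [3.135, -0.006, 0.9]
ft_force: [0.6, 0.8, 0.1]
width: 0.0416
```

Run:
```python
from h import *
s=bot.read_state();f=bot.grab_frame("wrist");T=wT(f,s);np.savez("f4.npz",T=T,K=f["camera_matrix"],p=f["pixels"])
w=warp(f,0.36,0.56,0.02,0.28,0.024,2600,T);cv2.imwrite("pics/w8.png",w);go(.46,.16,.15,.9)
```

```text
t 9.05 F [-0.2 -0.8 -0.2] pos [0.4626 0.1612 0.1507] rot [ 3.136e+00 -3.000e-03  8.990e-01] w 0.0382
GO [-0.0085 -0.0044  0.0024] [ 0.0036 -0.0021 -0.0004] rows>= 1.0
```

View pics/w8.png

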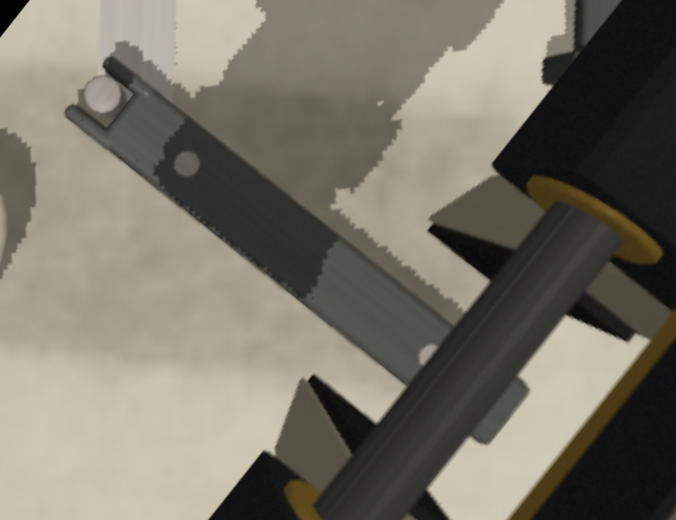

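The view shows the fork seated round the post at (103,95), with the bar flat and swung out about 37°. I'll push it with closed fingers, turned 90° so that the gripper's long side lies along the bar.

```bash
cat >> h.py <<'E'
post=np.array([.5226,.2384])
def push(th,off,r=.16,z=.028,dyaw=0):
    d=np.array([np.cos(th),np.sin(th)]);n=np.array([np.sin(th),-np.cos(th)])
    p=post-r*d-off*n;return p[0],p[1],z,th-np.pi/2+dyaw
E
python3 - <<'E'
from h import *
print(bot.read_state()["joints"].round(2))
p=push(.9,.045);print(p);go(p[0],p[1],.12,p[3])
E
```

```text
[ 0.32  0.45 -0.86  2.03  0.46  0.86 -1.47]
(np.float64(0.3878926941434569), np.float64(0.14104014303178256), 0.028, -0.6707963267948965)
t 9.05 F [-0.2 -0.8 -0.2] pos [0.4626 0.1612 0.1507] rot [ 3.136e+00 -3.000e-03  8.990e-01] w 0.0382
GO [-0.2078 -0.1539  0.1009] [ 0.0012 -0.0045  0.9996] rows>= 11.0
```

jog_arm(deltas="-0.02 -0.015 0.02 0 0 0.09 0;-0.04 -0.03 0.04 0 0 0.18 0;-0.06 -0.045 0.06 0 0 0.27 0;-0.08 -0.06 0.08 0 0 0.36 0;-0.1 -0.075 0.1 0 0 0.45 0;-0.12 -0.09 0.1 0 0 0.54 0;-0.14 -0.105 0.1 0 0 0.63 0;-0.16 -0.12 0.1 0 0 0.72 0;-0.18 -0.135 0.1 0 0 0.81 0;-0.2 -0.15 0.1 0 0 0.9 0;-0.208 -0.154 0.1 0.001 -0.0045 0.98 0;-0.208 -0.154 0.1 0.001 -0.0045 0.999 0;-0.208 -0.154 0.1 0.001 -0.0045 0.999 0;-0.208 -0.154 0.1 0.001 -0.0045 0.999 0")

```text
time_s: 10.45
eef_pos: [0.3871, 0.1415, 0.1202]
tcp_rot: [3.14, -0.0, -0.668]
ft_force: [0.2, 0.2, 0.2]
width: 0.0008
```

Run:
```python
from h import *
print(bot.read_state()["joints"].round(2))
p=push(.9,.045);go(*p)
```

```text
[-0.61  0.25  0.21  2.24 -0.09  0.65 -2.57]
t 10.45 F [0.2 0.2 0.2] pos [0.3871 0.1415 0.1202] rot [ 3.14  -0.    -0.668] w 0.0008
GO [ 0.0031 -0.0007  0.3073] [ 0.0007 -0.0003  0.0017] rows>= 2.0
```

Run:
```python
from h import *
p=push(.9,.045,dyaw=.22);go(*p)
```

```text
t 10.45 F [0.2 0.2 0.2] pos [0.3871 0.1415 0.1202] rot [ 3.14  -0.    -0.668] w 0.0008
GO [ 0.0031 -0.0007  0.3073] [ 0.0007 -0.0002 -0.1384] rows>= 2.0
```

jog_arm(deltas="0.003 0 0 0.0007 0 -0.07 0;0.003 0 0.05 0.0007 0 -0.138 0;0.003 0 0.15 0.0007 0 -0.138 0;0.003 0 0.24 0.0007 0 -0.138 0;0.003 0 0.29 0.0007 0 -0.138 0;0.003 0 0.305 0.0007 0 -0.138 0;0.003 0 0.305 0.0007 0 -0.138 0")

```text
time_s: 11.15
eef_pos: [0.387, 0.1406, 0.0281]
tcp_rot: [3.14, 0.002, -0.451]
ft_force: [0.0, 0.1, -0.3]
width: 0.0006
```

Run:
```python
from h import *
print(bot.read_state()["joints"].round(2))
p=push(.9,.029,dyaw=.22);go(*p)
for th in np.arange(1.0,1.56,.1):
  print(round(th,2));go(*push(th,.027,dyaw=.22*(1.55-th)/.65))
```

```text
[-0.52  0.46  0.12  2.28 -0.13  0.42 -2.31]
t 11.15 F [ 0.   0.1 -0.3] pos [0.387  0.1406 0.0281] rot [ 3.14e+00  2.00e-03 -4.51e-01] w 0.0006
GO [0.0541 0.0089 0.0002] [ 0.0008  0.0011 -0.0004] rows>= 1.0
1.0
t 11.15 F [ 0.   0.1 -0.3] pos [0.387  0.1406 0.0281] rot [ 3.14e+00  2.00e-03 -4.51e-01] w 0.0006
GO [1.116e-01 2.820e-02 1.000e-04] [ 0.0007  0.0011 -0.0425] rows>= 1.0
1.1
t 11.15 F [ 0.   0.1 -0.3] pos [0.387  0.1406 0.0281] rot [ 3.14e+00  2.00e-03 -4.51e-01] w 0.0006
GO [1.642e-01 4.090e-02 1.000e-04] [ 0.0007  0.0012 -0.0846] rows>= 2.0
1.2
t 11.15 F [ 0.   0.1 -0.3] pos [0.387  0.1406 0.0281] rot [ 3.14e+00  2.00e-03 -4.51e-01] w 0.0006
GO [ 0.2177  0.0482 -0.    ] [ 0.0006  0.0012 -0.1267] rows>= 2.0
1.3
t 11.15 F [ 0.   0.1 -0.3] pos [0.387  0.1406 0.0281] rot [ 3.14e+00  2.00e-03 -4.51e-01] w 0.0006
GO [ 2.718e-01  5.020e-02 -1.000e-04] [ 0.0006  0.0012 -0.1688] rows>= 2.0
1.4
t 11.15 F [ 0.   0.1 -0.3] pos [0.387  0.1406 0.0281] rot [ 3.14e+00  2.00e-03 -4.51e-01] w 0.0006
GO [ 3.257e-01  4.680e-02 -2.000e-04] [ 0.0006  0.0012 -0.2109] rows>= 3.0
1.5
t 11.15 F [ 0.   0.1 -0.3] pos [0.387  0.1406 0.0281] rot [ 3.14e+00  2.00e-03 -4.51e-01] w 0.0006
GO [ 3.791e-01  3.800e-02 -3.000e-04] [ 0.0005  0.0012 -0.2531] rows>= 3.0
```

jog_arm(deltas="0.03 0.005 0 0.0007 0.001 0 0;0.045 0.008 0 0.0007 0.001 0 0;0.055 0.01 0 0.0007 0.001 0 0;0.07 0.014 0 0.0007 0.001 -0.01 0;0.085 0.019 0 0.0007 0.001 -0.02 0;0.1 0.025 0 0.0007 0.001 -0.033 0;0.111 0.028 0 0.0007 0.001 -0.042 0;0.125 0.032 0 0.0007 0.001 -0.053 0;0.138 0.035 0 0.0007 0.001 -0.063 0;0.151 0.038 0 0.0007 0.001 -0.074 0;0.164 0.041 0 0.0007 0.001 -0.085 0;0.164 0.041 0 0.0007 0.001 -0.085 0")

```text
time_s: 12.35
eef_pos: [0.4266, 0.1074, 0.028]
tcp_rot: [-3.142, -0.0, -0.318]
ft_force: [-0.5, 0.1, 1.1]
width: 0.0003
```

Run:
```python
from h import *
s=bot.read_state();f=bot.grab_frame("wrist");T=wT(f,s);np.savez("f5.npz",T=T,K=f["camera_matrix"],p=f["pixels"])
w=cv2.resize(f["pixels"],(784,588));cv2.imwrite("pics/w9.png",w);go(*push(1.2,.027,dyaw=.12))
```

```text
t 12.4 F [ 0.4  0.8 -0.4] pos [0.4266 0.1076 0.028 ] rot [-3.141e+00 -1.000e-03 -3.190e-01] w 0.0005
GO [0.0496 0.0136 0.0001] [-0.0002 -0.0005 -0.0431] rows>= 1.0
```

View pics/w9.png

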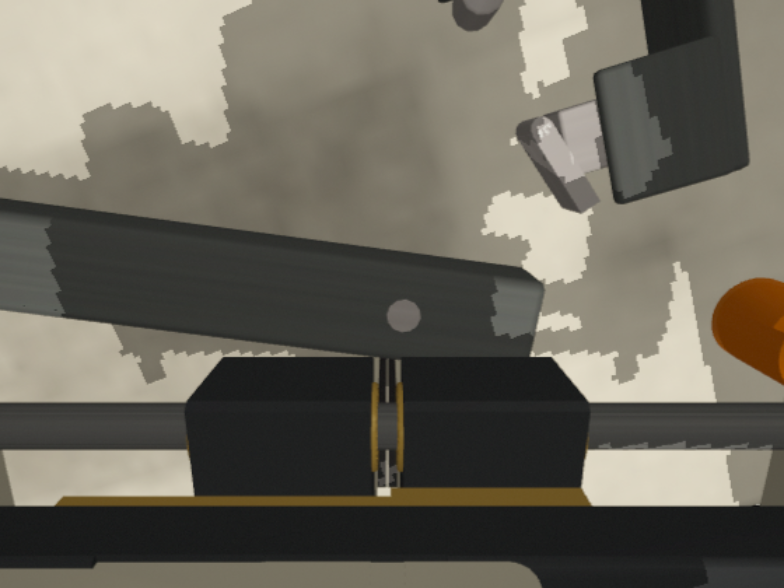

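The wrist view shows the bar's plain end at (535,310), swinging towards the catch nose at (555,165). The stop nose is at (475,10) and the fingers are behind the bar near its hole. I'll carry on slowly.

Run:
```python
from h import *
for th in (1.25,1.3,1.35):
  print(th);go(*push(th,.027,dyaw=.22*(1.55-th)/.65))
```

```text
1.25
t 12.4 F [ 0.4  0.8 -0.4] pos [0.4266 0.1076 0.028 ] rot [-3.141e+00 -1.000e-03 -3.190e-01] w 0.0005
GO [0.0762 0.0188 0.0001] [-0.0001 -0.0005 -0.0632] rows>= 1.0
1.3
t 12.4 F [ 0.4  0.8 -0.4] pos [0.4266 0.1076 0.028 ] rot [-3.141e+00 -1.000e-03 -3.190e-01] w 0.0005
GO [1.029e-01 2.270e-02 1.000e-04] [-0.0001 -0.0005 -0.0843] rows>= 1.0
1.35
t 12.4 F [ 0.4  0.8 -0.4] pos [0.4266 0.1076 0.028 ] rot [-3.141e+00 -1.000e-03 -3.190e-01] w 0.0005
GO [1.298e-01 2.520e-02 1.000e-04] [-1.000e-04 -5.000e-04 -1.053e-01] rows>= 2.0
```

jog_arm(deltas="0.012 0.003 0 0 0 -0.01 0;0.024 0.006 0 0 0 -0.02 0;0.036 0.009 0 0 0 -0.03 0;0.05 0.013 0 0 0 -0.043 0;0.063 0.016 0 0 0 -0.053 0;0.076 0.019 0 0 0 -0.063 0;0.076 0.019 0 0 0 -0.063 0")

```text
time_s: 13.1
eef_pos: [0.4474, 0.0946, 0.0281]
tcp_rot: [-3.141, -0.002, -0.22]
ft_force: [-0.4, -0.3, -0.1]
width: 0.0002
```

jog_arm(deltas="0.009 0.001 0 0 0 -0.007 0;0.018 0.002 0 0 0 -0.014 0;0.027 0.002 0 0 0 -0.021 0;0.027 0.002 0 0 0 -0.021 0")

```text
time_s: 13.5
eef_pos: [0.4529, 0.0928, 0.0277]
tcp_rot: [3.141, 0.003, -0.185]
ft_force: [-5.9, 2.0, 4.0]
width: 0.0004
```

Run:
```python
from h import *
for th in (1.35,1.4,1.45):
  print(th);go(*push(th,.027,dyaw=.22*(1.55-th)/.65))
```

```text
1.35
t 13.5 F [-5.9  2.   4. ] pos [0.4529 0.0928 0.0277] rot [ 3.141e+00  3.000e-03 -1.850e-01] w 0.0004
GO [ 0.0302  0.0099 -0.0009] [ 0.0002  0.0018 -0.0205] rows>= 1.0
1.4
t 13.5 F [-5.9  2.   4. ] pos [0.4529 0.0928 0.0277] rot [ 3.141e+00  3.000e-03 -1.850e-01] w 0.0004
GO [ 0.0568  0.0147 -0.001 ] [ 0.0002  0.0018 -0.0415] rows>= 1.0
1.45
t 13.5 F [-5.9  2.   4. ] pos [0.4529 0.0928 0.0277] rot [ 3.141e+00  3.000e-03 -1.850e-01] w 0.0004
GO [ 0.0836  0.0181 -0.0011] [ 0.0002  0.0018 -0.0626] rows>= 1.0
```

jog_arm(deltas="0.013 0.003 0 0 0 -0.005 0;0.021 0.006 0 0 0 -0.01 0;0.03 0.009 0 0 0 -0.02 0;0.03 0.009 0 0 0 -0.02 0")

```text
time_s: 13.9
eef_pos: [0.4579, 0.0902, 0.0273]
tcp_rot: [3.141, 0.009, -0.151]
ft_force: [-7.8, 5.6, 5.1]
width: 0.0004
```

jog_arm(deltas="0.013 0.002 0 0 0 -0.005 0;0.021 0.004 0 0 0 -0.01 0;0.03 0.006 0 0 0 -0.02 0;0.03 0.006 0 0 0 -0.02 0")

```text
time_s: 14.3
eef_pos: [0.4668, 0.0871, 0.0271]
tcp_rot: [-3.141, 0.009, -0.119]
ft_force: [-2.3, 1.8, -1.1]
width: 0.0001
```

Run:
```python
from h import *
for th in (1.4,1.45,1.5):
  print(th);go(*push(th,.027,dyaw=.22*(1.55-th)/.65))
```

```text
1.4
t 14.3 F [-2.3  1.8 -1.1] pos [0.4668 0.0871 0.0271] rot [-3.141  0.009 -0.119] w 0.0001
GO [ 0.0072  0.0053 -0.0031] [-0.0001  0.0055  0.0008] rows>= 1.0
1.45
t 14.3 F [-2.3  1.8 -1.1] pos [0.4668 0.0871 0.0271] rot [-3.141  0.009 -0.119] w 0.0001
GO [ 0.0337  0.0105 -0.0033] [-0.0002  0.0055 -0.0202] rows>= 1.0
1.5
t 14.3 F [-2.3  1.8 -1.1] pos [0.4668 0.0871 0.0271] rot [-3.141  0.009 -0.119] w 0.0001
GO [ 0.0605  0.0144 -0.0035] [-0.0003  0.0055 -0.0413] rows>= 1.0
```

Pushing is dragging the bar slightly outward (about 5 N along -y), so I'll bias the next steps towards the post.

jog_arm(deltas="0.008 -0.004 -0.003 0 0.005 0 0;0.016 -0.008 -0.003 0 0.005 -0.005 0;0.024 -0.012 -0.003 0 0.005 -0.01 0;0.024 -0.012 -0.003 0 0.005 -0.01 0")

```text
time_s: 14.7
eef_pos: [0.4739, 0.0888, 0.0277]
tcp_rot: [3.141, 0.002, -0.104]
ft_force: [-4.2, -1.1, -0.8]
width: 0.0004
```

Run:
```python
from h import *
s=bot.read_state();f=bot.grab_frame("wrist");T=wT(f,s);np.savez("f6.npz",T=T,K=f["camera_matrix"],p=f["pixels"])
w=cv2.resize(f["pixels"],(784,588));cv2.imwrite("pics/w10.png",w[:400]);go(*push(1.5,.027,dyaw=.02))
```

```text
t 14.75 F [-3.4 -3.1 -1.4] pos [0.474  0.0889 0.0277] rot [ 3.141e+00  2.000e-03 -1.040e-01] w 0.0007
GO [ 0.0373  0.0236 -0.001 ] [ 0.0005  0.0012 -0.0338] rows>= 1.0
```

View pics/w10.png

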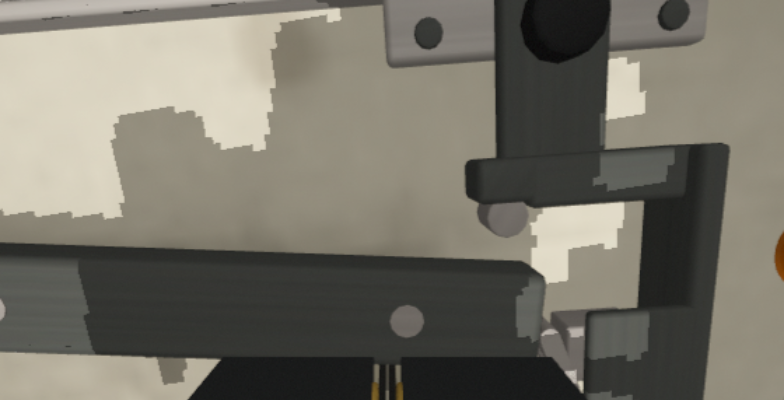

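The picture shows the bar's plain end at (540,310), riding the catch ramp at (555,340). The stop nose at (503,215) is still ahead of it. Now I'll compute the bar's pose and the remaining travel.

Run:
```python
from h import *
g=np.load("f6.npz");f={"camera_matrix":g["K"]};T=g["T"]
q=lambda u,v,z=.024:ray(f,(u/1.4,v/1.4),z,T)[:2]
h=q(407,321);e1=q(528,264);e0=q(0,246);tip=q(541,300)
d=(e0-e1)/np.linalg.norm(e0-e1);print("edge dir",np.arctan2(d[1],d[0]),"hole",h,"tip-hole along",(h-tip)@d,"post along from hole",(post-h)@d,"lat",(post-h)@[-d[1],d[0]])
g1=np.load("f1.npz");f1={"camera_matrix":g1["K"]}
print("nose",q(503,215,.024),"edge tip",e1)
```

```text
edge dir 1.4330247731522783 hole [0.49848064 0.08066769] tip-hole along 0.03785964037531686 post along from hole 0.15955017778374034 lat -0.0022284738004685755
nose [0.52600701 0.0518934 ] edge tip [0.51168183 0.04551077]
```

jog_arm(deltas="0.008 0.002 0 0 0 -0.005 0;0.016 0.003 0 0 0 -0.01 0;0.022 0.004 0 0 0 -0.015 0;0.022 0.004 0 0 0 -0.015 0")

```text
time_s: 15.15
eef_pos: [0.481, 0.087, 0.0277]
tcp_rot: [3.141, 0.001, -0.08]
ft_force: [-3.4, -0.7, -1.2]
width: 0.0006
```

jog_arm(deltas="0.006 0 0 0 0 -0.004 0;0.01 0 0 0 0 -0.008 0;0.01 0 0 0 0 -0.008 0")

```text
time_s: 15.45
eef_pos: [0.4833, 0.0864, 0.0276]
tcp_rot: [3.14, 0.003, -0.067]
ft_force: [-5.9, -0.9, 0.8]
width: 0.0008
```

jog_arm(deltas="0.007 0 0 0 0 -0.004 0;0.012 0 0 0 0 -0.006 0;0.012 0 0 0 0 -0.006 0")

```text
time_s: 15.75
eef_pos: [0.4843, 0.0861, 0.0273]
tcp_rot: [3.14, 0.008, -0.058]
ft_force: [-10.8, 0.6, 6.8]
width: 0.0005
```

jog_arm(deltas="0.008 0 0 0 0 0 0;0.013 0 0 0 0 0 0;0.013 0 0 0 0 0 0")

```text
time_s: 16.05
eef_pos: [0.4845, 0.0861, 0.027]
tcp_rot: [3.139, 0.015, -0.057]
ft_force: [-12.4, 0.8, 9.9]
width: 0.0005
```

jog_arm(deltas="0.008 0 -0.003 0 0.004 0 0;0.016 0 -0.004 0 0.008 0 0;0.017 0 -0.004 0 0.008 0 0;0.017 0 -0.004 0 0.008 0 0")

```text
time_s: 16.45
eef_pos: [0.4854, 0.086, 0.0271]
tcp_rot: [3.138, 0.01, -0.056]
ft_force: [-11.6, 1.2, 1.6]
width: 0.0004
```

Run:
```python
from h import *
s=bot.read_state();f=bot.grab_frame("wrist");T=wT(f,s);np.savez("f7.npz",T=T,K=f["camera_matrix"],p=f["pixels"])
w=cv2.resize(f["pixels"][100:290,280:500],None,fx=3.2,fy=3,interpolation=cv2.INTER_CUBIC);cv2.imwrite("pics/w11.png",w);print(s["eef_pos"],s["ft_force"])
```

```text
[0.48539345 0.0860103  0.02709662] [-11.57831989   1.15464645   1.64400656]
```

View pics/w11.png

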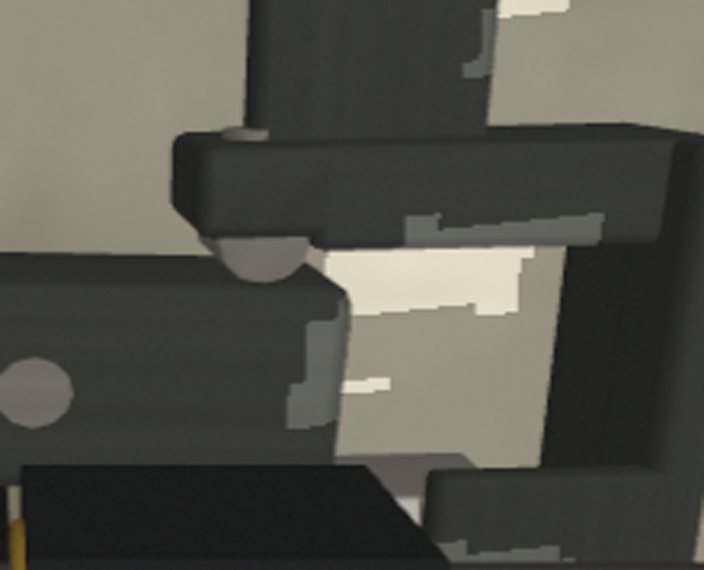

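The crop shows the bar's plain end firm against the stop nose at (262,260), with the buffer rod showing behind it at (245,133). The catch is partly hidden at (405,470). I'll press slightly further, to about 15 N, then back off and look.

jog_arm(deltas="0.01 0 -0.002 0 0.004 0 0;0.018 0 -0.003 0 0.006 0 0;0.02 0 -0.003 0 0.006 0 0;0.02 0 -0.003 0 0.006 0 0")

```text
time_s: 16.9
eef_pos: [0.4854, 0.086, 0.0269]
tcp_rot: [3.136, 0.012, -0.055]
ft_force: [-15.7, 1.3, 9.0]
width: 0.0005
```

jog_arm(deltas="0.01 0 -0.001 0 0.003 0 0;0.018 0 -0.001 0 0.006 0 0;0.02 0 -0.001 0 0.006 0 0")

```text
time_s: 17.2
eef_pos: [0.4854, 0.0861, 0.0264]
tcp_rot: [3.135, 0.014, -0.054]
ft_force: [-17.5, 1.9, 12.8]
width: 0.0003
```

The force rises but the bar no longer moves, so the buffer is at its end and the catch should have snapped. I'll back away and check.

jog_arm(deltas="-0.02 0 -0.003 0 0 0 0;-0.05 0 -0.003 0 0 0 0;-0.1 0 -0.01 0 0 0 0;-0.18 0 -0.05 0 0 0 0;-0.26 0 -0.15 0 0 0 0;-0.28 0 -0.3 0 0 0 0;-0.28 0 -0.4 0 0 0 0;-0.28 0 -0.4 0 0 0 0")

```text
time_s: 18.0
eef_pos: [0.4079, 0.0925, 0.1522]
tcp_rot: [3.139, 0.001, -0.054]
ft_force: [0.9, 0.6, -0.2]
width: 0.0003
```

Run:
```python
from h import *
s=bot.read_state();f=bot.grab_frame("wrist");T=wT(f,s);np.savez("f8.npz",T=T,K=f["camera_matrix"],p=f["pixels"])
print(s["eef_pos"],s["ft_force"]);print([proj(f,p,T).round() for p in ([*post,.02],[.52,.05,.02],[.48,.03,.02])])
w=warp(f,0.44,0.56,0.01,0.25,0.024,3200,T);cv2.imwrite("pics/w12.png",w);print(w.shape)
```

```text
[0.4079428  0.09251108 0.15221176] [ 0.94599184  0.58562043 -0.23635973]
[array([55., 57.]), array([330.,  46.]), array([359., 105.])]
(384, 768, 3)
```

The post, stop and catch are all in the frame, so I'll view this one, the twelfth and last.

Run:
```python
import cv2,numpy as np
w=cv2.imread("pics/w12.png");g=cv2.cvtColor(w,cv2.COLOR_BGR2GRAY)
a=cv2.resize(g[60:384,520:768],None,fx=1/4,fy=1/5,interpolation=cv2.INTER_AREA)
ch=" .:-=+*#%@"
print("x0=%.4f dx=-.00156, y0=%.4f dy=-.00125"%(.56-60/3200,.25-520/3200))
for i,r in enumerate(a): print("%.4f "%(.56-(62.5+5*i)/3200)+"".join(ch[min(9,int(v)//24)] for v in r))
# bar long edges along columns
for c in range(120,680,80):
    col=cv2.GaussianBlur(g,(5,5),0)[:,c].astype(int);print(c,"y%.3f"%(.25-c/3200),"".join(ch[min(9,v//24)] for v in col[::6]))
```

```text
x0=0.5413 dx=-.00156, y0=0.0875 dy=-.00125
0.5405 +++++++++++++++++++++++=====:.....::::::::.::..::::-++++++++++
0.5389 +++++++++++++++++++++++:.::::::::::..:::::::::...:.::---------
0.5373 ++++++++++++++++++++++-..:::::::::::::::::::::::::::::::::::::
0.5358 +++++++++++++++++++++=...:::::::::::::::::::::::::::::::::::::
0.5342 +++++++++++++++++++++:...:::::::::::::::::::::::::::::::::::::
0.5327 +++++++++++++++++++++:...:::::::..::::::::::::::::::::::::::::
0.5311 ++++++++++++++++++++=:......::....::::::::::::::::::::::::::::
0.5295 ++++++++++++++++++++=:..............::::::::::::::::::::::::::
0.5280 ++++++===+++++++++++=:...:---:::::...........:::.:::::::::::::
0.5264 +++++====++++++++++++:..:-=======-............................
0.5248 ==========+++++++++++=-::-=======-............................
0.5233 :::-----=======++++++++-::-=====--............................
0.5217 :::::::::::::::::-------:::-----==++++============-----------:
0.5202 ::::::::::::::::::::::::::::::::----=+++++++++++++++++++++++++
0.5186 ::::::::::::::::::::::::::::::::::::::=+++++++++++++++++++++++
0.5170 
[... 3324 characters left out ...]
%%%#########################
0.4420 #############%%%%%%%%%%%%%%%%%%%%%%%%%########################
0.4405 #############%%%%%%%%%%%%%%%%%%%%%%%%%%#######################
120 y0.212    ########*==:--------------:=*********************************
200 y0.188    .%%%%%%%##+=:--------------:-********************************
280 y0.163     *%%%%%%%%*+=---------------::*******************************
360 y0.138      %%%%%#++++++-:::::...........=-----==========**************
440 y0.112      .%%%%%%%%%#++=::.::......:....-=-=====***====**************
520 y0.087       -++++++++++++=::::::::...::...===================********#
600 y0.062        +++++++++++++=:::::::::.::::..=+++++++++++++++++*%%%%%%%%
```

The intensity map shows the catch nose standing about 6.5 mm across the bar's near edge (x≈0.490, y 0.041–0.048), so it is sprung out. The bar is against the stop nose at x≈0.522, and its hole is 158–160 mm from the post, so the fork is home. The gripper is clear, so I'm handing in.

```bash
python3 -c "
from bench import bot
print(bot.hand_in())"
```

```text
the job is handed in; nothing more can be done
None
```

The job is handed in with the bar shut in the rack; the hand-in reports no verdict. I laid the bar flat with its fork home on the post, swung out about 37°. Then I pushed it round with closed fingers until it was past the catch and against the stop. Finally I let go and lifted clear, at about 18 s on the robot's clock.

**Last checks:**
- **Catch:** it stands about 6.5 mm across the bar's near face, so it is sprung out.
- **Stop and fork:** the plain end is against the stop nose. The bar's hole lies about 158 mm from the post, against 160 mm expected, so the fork is home to within about 2 mm. The plain end is about 11 mm to the robot's side of the middle shut position, within the 20 mm allowed.
- **Force:** the sideways push read at most 17.5 N. With the 12.8 N vertical reading at the same moment the total at the wrist was about 22 N, a little over the 20 N asked. This is the wrist reading, so the force between bar and rack is only inferred from it.

**Weak points:**
- **Last picture not viewed:** the 12-picture limit was already reached, so I read the last frame from its pixel values in code.
- **Drag during the swing:** the fingers dragged the bar outward with about 5 N partway round. I corrected for it, and the picture right after put the fork home.
- **Last joint:** it read -2.57, right at its limit, while I was turning the gripper; I backed it off.
- **Vials and other objects:** I did not check these separately at the end. No unexpected contact force was read.

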